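# Shut the filled parts box and pop open the next one

## Robot

A 7-joint arm with a two-finger parallel gripper is mounted at the origin on a cart in front of the work surface, level with it; the furniture and walls round the work are solid. World frame = base frame: x ahead of the robot, y to its left, z up, the work surface at z = 0. Lengths are in m, angles in degrees, forces in N, time in s.
With the tool pointing down it reaches from about 0.4 to 0.9 m from the base axis. Payload 5.5 kg.
Tool frame: the origin (TCP) lies between the finger pads; the fingertips stand 17 mm ahead of it and the grasp point (between the pads) lies 2 mm behind it; z points along the fingers, y is the line along which they close (so a half turn about z gives the same grasp; the last joint's range is limited). The gripper opens to 85 mm and grips with 20 to 120 N. Pads are 22 mm wide; open, the fingers measure 114 mm over their backs; the gripper's body (76 mm by 85 mm) begins 54 mm behind the grasp point. The pads swing forward as they close: fully open they stand 13 mm farther back than shut.
Start: joints at [86.7, 28.699, -24.465, 88.831, 12.651, 65.22, -12.049], TCP at [0.205, -0.617, 0.248] pointing down, gripper open.
Joint ranges: [-164.97, 164.97], [-17.58, 116.51], [-87.97, 89.64], [11.32, 138.91], [-80.73, 260.73], [10.89, 115.49], [-147.41, 147.41]. Speed limits (degrees/s): [147.25, 147.25, 180, 180, 180, 180, 180].

## Interface

Orientations are given as a 3x3 rotation matrix whose columns are the frame's x, y, z axes.
In Python, from rig import manip gives the robot as it stands.
- The arm moves only by the shell command python3 -m crank 'ROWS' [FORCE]. ROWS is JSON, a list that holds one entry, the list of rows, each a list of 7 numbers: the shift along the world's x, y, z in cm, then the turn, a rotation vector about the world's x, y, z in rad, then the closure, from -1 (fully open) to 1 (shut). A call has 1 to 12 rows; each row shifts and turns the commanded pose from where the row before left it; what a row does not reach is not made up. A row lasts 1/8 s, in which the tool goes at most 62.5 mm and 10.7 degrees, less where a joint would pass 70% of its speed; a pose out of reach is approached as far as the arm can. A call is refused whole if a number of a shift passes 6.25 or a number of a turn 0.188, either way. A call with a gripper value outside its range is refused whole. The fingers move at their own pace and stop on an object; FORCE is the grip in N (left out, the last holds). Time passes only in rows, so rows that do not move let the fingers close. It gives the time, the measured TCP pose, the force, the opening and the grip force at its end, in the units of the state.
- manip.sense(): the state, without advancing time (a new reading comes with each control period).
- manip.read_camera(name): name is "side" or "top" or "wrist"; returns a dict with "image" (384x512x3 uint8, blue, green, red), "camera_matrix" (3x3 intrinsics, pixels), "rvec" (rotation vector, rad) and "tvec" (3), from world to camera coordinates, as OpenCV has them. Camera axes: x right, y down, z forward; pixel columns grow to the right and rows downward; lengths in m; the calibration is good to about 2 mm. The wrist camera is an equidistant fisheye: a pixel r from the principal point sees the ray r / f radians off the axis. A picture is of the moment at which its call begins. There is no depth.
- manip.sign_off(): hands the job in; it is judged then, once.
The state is a dict: "time_s": time; "joint_positions": joint angles; "qvel": joint speeds; "tau": joint torques, N m; "tcp_pos": TCP position; "tool_rot": TCP orientation; "force": force on the tool from outside, world axes, zero at the start; "torque": the same for the moment, N m; "gripper_width": finger opening in m; "finger_force": force on a finger pad.
Only numpy, scipy, OpenCV 4.12 (cv2) and the standard library are available. Lean on these libraries where they do the work, as an engineer would, in place of code of your own. Each camera call takes 0.05 s, during which the arm holds its last target. There are 200 camera calls.

## Task

Two small grey parts boxes with push-catch lids stand on the table: the filled one has its lid popped up, the empty one is shut. First press the raised lid down until it catches and stays shut, then press the other box's lid once so that it pops open, ready for the next parts, and let go of both.

Things in the scene. Friction and masses are not known exactly. Their poses are not given: they have to be found in the camera images.
- full_box_lid (a joint): lid angle (rad) of the filled box (adapters in it), which starts raised: 0 to 0.03 = shut and caught, 0.52 = popped up, -0.12 = pressed to the stop. A spring lifts the lid; a push-push catch changes over at each full press and release (raised to caught, caught to raised). Pressing takes 2 to 6 N at the pad; the stop is 10 mm below the caught height: stop there, at 8 to 10 N
- empty_box_lid (a joint): lid angle of the empty box, which starts shut; same box, catch and values. Both boxes: grey sheet metal, 110 mm deep (x), 90 mm wide (y), 60 mm high, fixed to the table, yawed up to 0.35 rad, lid hinged along the far edge and rising at the front. Which stands left or right changes
- full_box_pad (a point): press here: round black pad, 20 mm across, on top of the filled box's lid, 84 mm from the hinge line, 22 mm behind the front edge, midway across. Moves with the lid: 60 mm above the table when shut, about 101 mm when raised (then 12 mm nearer the hinge; pressing straight down from there works). Lid axes: x towards the hinge, y along it, z out of the lid
- empty_box_pad (a point): the same pad on the empty box's lid: 60 mm above the table when shut, 50 mm when pressed to the stop, about 101 mm when popped up

How it is judged (in metres and radians):
On the way, in this order (a step that is already met when the one before it is completed fails the run):
1. the filled box is shut while the other is still shut (value of joint full_box_lid between -0.03 and 0.05 rad and value of joint empty_box_lid below 0.05 rad), for 0.2 s.
2. the empty box's lid has popped open (value of joint empty_box_lid above 0.42 rad), for 0.2 s.
At the end, for the whole second after the job is handed in: the filled box's lid is shut and caught (joint between -0.03 and 0.05 rad) and the empty box's lid stands popped open (joint over 0.42 rad) and still (value of joint full_box_lid between -0.03 and 0.05 rad and value of joint empty_box_lid above 0.42 rad and velocity of joint empty_box_lid between -0.1 and 0.1 rad/s); the robot touches nothing.
It also fails if it takes over 40 s, if anything falls off the work surface, if the arm or the gripper's body presses on something with over 40 N, if the wrist force passes 120 N, or if a joint passes its speed limit or range.

## Working session

There is one attempt and no reset: what is moved stays moved. The work goes in short steps, Python scripts to look and compute and a shell command to move; the robot and the scene stay as the last step left them, time stands still between calls to the robot, and variables do not carry over. Pictures are saved under pics/ and viewed, at most 10 in all, crops included, and the job is handed in when it is done.

```bash
mkdir -p pics; cat > h.py <<'E'
import cv2, numpy as np
from rig import manip
def ray(c,u,v):
    R=cv2.Rodrigues(np.array(c["rvec"],float))[0]; t=np.array(c["tvec"],float).ravel()
    d=R.T@np.linalg.inv(c["camera_matrix"])@[u,v,1.]
    return -R.T@t, d/np.linalg.norm(d)
def onplane(c,u,v,z):
    o,d=ray(c,u,v); return o+d*(z-o[2])/d[2]
def tri(r):
    A=sum(np.eye(3)-np.outer(d,d) for o,d in r); b=sum((np.eye(3)-np.outer(d,d))@o for o,d in r)
    p=np.linalg.solve(A,b); return p,[np.linalg.norm(np.cross(p-o,d)) for o,d in r]
E
python3 - <<'E'
from h import *
for n in("top","side"):
    c=manip.read_camera(n); cv2.imwrite(f"pics/{n}0.png",c["image"]); o,d=ray(c,256,192); print(n,o,d)
s=manip.sense(); print(s["time_s"],s["tcp_pos"],s["tool_rot"],s["gripper_width"])
E
```

```text
top [ 0.50961539 -0.14249737  0.94102865] [ 0.06051183 -0.01931858 -0.99798052]
side [0.43841817 0.55448956 0.58068382] [ 0.11782434 -0.80746181 -0.5780336 ]
0.1 [ 0.20472656 -0.6162908   0.24734793] [[ 9.48979189e-01  3.15338310e-01 -4.99860630e-04]
 [ 3.15338699e-01 -9.48977637e-01  1.71770248e-03]
 [ 6.73008363e-05 -1.78768930e-03 -9.99998400e-01]] 0.08540174661812094
```

View pics/top0.png

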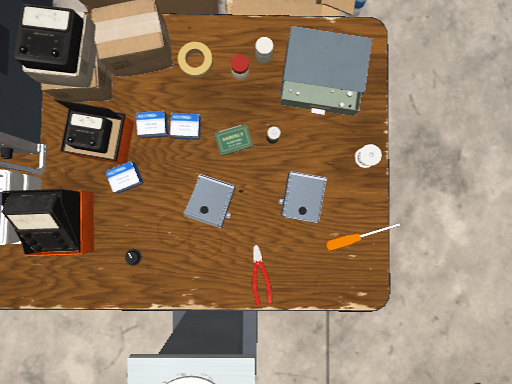

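View pics/side0.png

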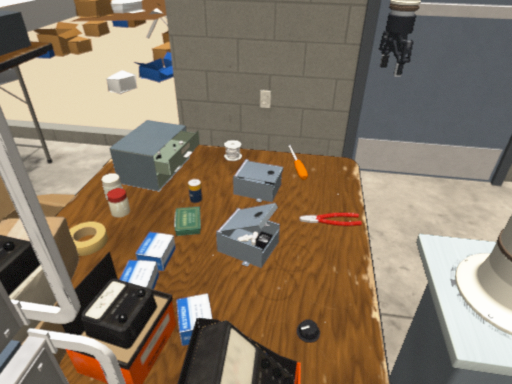

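The top view shows two grey boxes, with pads at about (204,210) and (299,211). In the side view the nearer box (left, +y) has its lid raised with parts inside, so the left box is the filled one and the right box is the empty, shut one. Next I'll find the pads by mask in both views.

```bash
python3 - <<'E'
from h import *
def blobs(img,x0,y0,x1,y1,th):
    g=img.max(2)[y0:y1,x0:x1]; n,l,s,ce=cv2.connectedComponentsWithStats((g<th).astype(np.uint8))
    return [(s[i,4],s[i,2],s[i,3],(ce[i]+[x0,y0]).round(1).tolist()) for i in range(1,n) if s[i,4]>=8]
t=manip.read_camera("top"); s=manip.read_camera("side")
print("top",blobs(t["image"],185,170,330,230,60)); print("side",blobs(s["image"],210,155,290,270,60))
cv2.imwrite("pics/side1.png",cv2.resize(s["image"][155:270,205:295],None,fx=5,fy=5,interpolation=2))
for u,v in((204,210),(299,211)):
    for z in(.06,.101): print(u,z,onplane(t,u,v,z).round(4))
# grey lid rectangles in top view
for x0,x1,z in((180,240,.08),(275,335,.06)):
    im=t["image"][165:235,x0:x1].astype(int); m=((im[...,0]-im[...,2]>5)&(im.max(2)>70)).astype(np.uint8)
    c=max(cv2.findContours(m,0,2)[0],key=cv2.contourArea); b=cv2.boxPoints(cv2.minAreaRect(c))+[x0,165]
    print(cv2.contourArea(c),[onplane(t,*p,z)[:2].round(3).tolist() for p in b])
E
```

```text
top [(np.int32(38), np.int32(7), np.int32(7), [203.9, 209.4]), (np.int32(41), np.int32(7), np.int32(8), [302.1, 210.3])]
side [(np.int32(9), np.int32(5), np.int32(3), [257.8, 213.9]), (np.int32(109), np.int32(16), np.int32(17), [262.6, 240.0])]
204 0.06 [ 0.5188 -0.0359  0.06  ]
204 0.101 [ 0.5184 -0.0408  0.101 ]
299 0.06 [ 0.5184 -0.263   0.06  ]
299 0.101 [ 0.518  -0.2574  0.101 ]
1630.0 [[0.507, 0.01], [0.606, -0.021], [0.574, -0.119], [0.475, -0.088]]
1640.0 [[0.508, -0.209], [0.618, -0.229], [0.6, -0.329], [0.491, -0.309]]
```

View pics/side1.png

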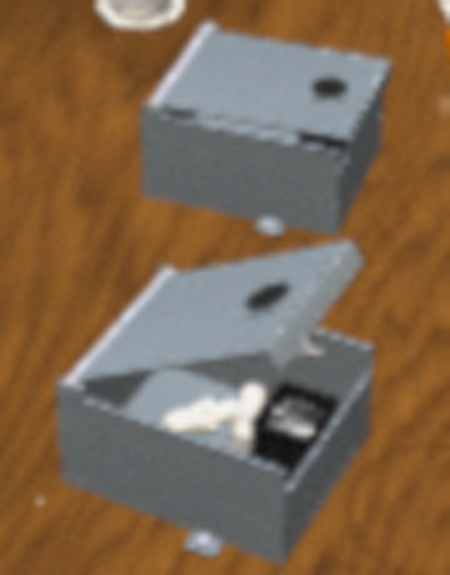

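The crop shows the shut lid's pad at (271,172.6) and the raised lid's pad at (258.4,214.4), in full-image pixels.

```bash
python3 - <<'E'
from h import *
t=manip.read_camera("top"); s=manip.read_camera("side")
print("full",tri([ray(t,203.9,209.4),ray(s,258.3,214.3)])); print("empty",tri([ray(t,302.1,210.3),ray(s,271,172.6)]))
print("empty@60",onplane(t,302.1,210.3,.06)); print(manip.sense()["force"])
E
python3 -m crank '[[[0,0,0,0,0,-0.15,1],[3,6,0,0,0,-0.15,1],[3,6,0,0,0,-0.15,1],[3,6,0,0,0,-0.15,1],[3,6,0,0,0,0,1],[3,6,0,0,0,0,1],[3,6,0,0,0,0,1],[3,6,0,0,0,0,1]]]' 20
```

```text
full (array([ 0.51971614, -0.04027574,  0.09852078]), [np.float64(8.554618175560823e-05), np.float64(8.554618175560175e-05)])
empty (array([ 0.51974688, -0.27075748,  0.05794016]), [np.float64(0.00044128958252119126), np.float64(0.00044128958252101334)])
empty@60 [ 0.52016132 -0.27041452  0.06      ]
[-0.27043922  0.63657054  0.3290843 ]
time_s: 1.3
tcp_pos: [0.4014, -0.2238, 0.2487]
tool_rot: [[0.961, -0.276, 0.001], [-0.276, -0.961, -0.001], [0.001, 0.001, -1.0]]
force: [0.6, -0.5, 0.4]
gripper_width: -0.0
finger_force: 0.0
```

```bash
python3 -m crank '[[[3,4.6,0,0,0,0,1],[3,4.6,0,0,0,0,1],[3,4.6,-2,0,0,0,1],[2.8,4.6,-3,0,0,0,1],[0,0,-3,0,0,0,1],[0,0,-2,0,0,0,1],[0,0,0,0,0,0,1],[0,0,0,0,0,0,1]]]'
python3 - <<'E'
from h import *
s=manip.sense(); print(s["joint_positions"])
c=manip.read_camera("wrist"); cv2.imwrite("pics/w1.png",c["image"])
E
```

```text
time_s: 2.3
tcp_pos: [0.5192, -0.0416, 0.1491]
tool_rot: [[0.961, -0.276, 0.001], [-0.276, -0.961, -0.0], [0.001, -0.0, -1.0]]
force: [0.2, -0.3, -0.3]
gripper_width: 0.0004
finger_force: 0.0
[  30.93299536   25.13902852  -35.86024547  112.03707637   19.34726714
   48.72948814 -121.29620577]
```

View pics/w1.png

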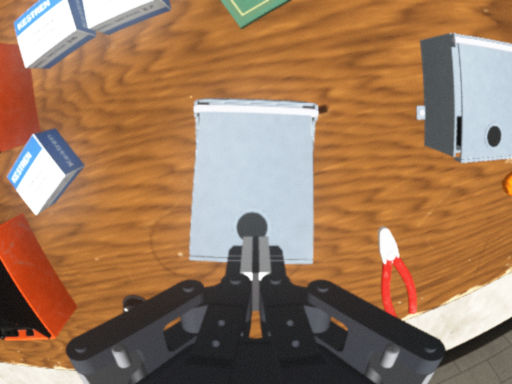

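The wrist view shows the closed fingertips at (254,240), over the raised lid's pad at (252,225) and midway across it, with the yaw aligned. I'll press down.

```bash
python3 -m crank '[[[0,0,-1,0,0,0,1],[0,0,-1,0,0,0,1],[0,0,-1,0,0,0,1],[0,0,-1,0,0,0,1],[0,0,-1,0,0,0,1],[0,0,-1,0,0,0,1],[0,0,-0.5,0,0,0,1],[0,0,0,0,0,0,1]]]'
```

```text
time_s: 3.35
tcp_pos: [0.5183, -0.0414, 0.0829]
tool_rot: [[0.961, -0.275, -0.001], [-0.275, -0.961, 0.0], [-0.001, 0.0, -1.0]]
force: [-0.9, 0.7, 2.3]
gripper_width: -0.0
finger_force: 0.9
```

```bash
python3 -m crank '[[[0,0,-0.4,0,0,0,1],[0,0,-0.4,0,0,0,1],[0,0,-0.3,0,0,0,1],[0,0,0,0,0,0,1]]]'; python3 -m crank '[[[0,0,-0.2,0,0,0,1],[0,0,0,0,0,0,1]]]'
```

```text
time_s: 3.85
tcp_pos: [0.5188, -0.0415, 0.0722]
tool_rot: [[0.961, -0.276, 0.0], [-0.276, -0.961, 0.0], [0.0, -0.0, -1.0]]
force: [-1.5, 0.8, 1.9]
gripper_width: 0.0002
finger_force: 1.4
time_s: 4.1
tcp_pos: [0.5189, -0.0415, 0.0703]
tool_rot: [[0.961, -0.275, 0.0], [-0.275, -0.961, 0.0], [0.0, -0.0, -1.0]]
force: [-0.4, 1.2, 2.3]
gripper_width: 0.0
finger_force: 1.4
```

```bash
for i in 1; do python3 -m crank '[[[0,0,-0.15,0,0,0,1],[0,0,0,0,0,0,1]]]'; python3 -m crank '[[[0,0,-0.1,0,0,0,1],[0,0,0,0,0,0,1]]]'; done
```

```text
time_s: 4.35
tcp_pos: [0.519, -0.0416, 0.0689]
tool_rot: [[0.961, -0.276, 0.001], [-0.276, -0.961, -0.0], [0.001, -0.0, -1.0]]
force: [-1.2, 0.0, 3.5]
gripper_width: -0.0001
finger_force: 1.7
time_s: 4.6
tcp_pos: [0.519, -0.0415, 0.0685]
tool_rot: [[0.961, -0.276, 0.001], [-0.276, -0.961, -0.001], [0.001, 0.0, -1.0]]
force: [-2.3, 0.8, 9.4]
gripper_width: -0.0
finger_force: 4.9
```

The force has reached 9.4 N, so the lid is at its stop. I'll release and check.

```bash
python3 -m crank '[[[0,0,0.3,0,0,0,1],[0,0,0.4,0,0,0,1],[0,0,0.5,0,0,0,1],[0,0,1,0,0,0,1],[0,0,2,0,0,0,1],[0,0,3,0,0,0,1],[0,0,3,0,0,0,1],[0,0,0,0,0,0,1]]]'
python3 - <<'E'
from h import *
c=manip.read_camera("side"); cv2.imwrite("pics/s2.png",cv2.resize(c["image"][140:270,190:310],None,fx=4,fy=4))
E
```

```text
time_s: 5.6
tcp_pos: [0.5207, -0.0416, 0.1732]
tool_rot: [[0.961, -0.276, 0.006], [-0.276, -0.961, -0.001], [0.006, -0.0, -1.0]]
force: [0.4, -0.5, -0.1]
gripper_width: -0.0
finger_force: 0.0
```

View pics/s2.png

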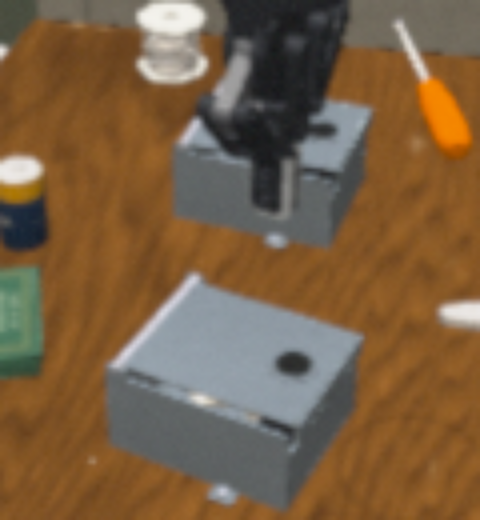

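The filled box is now shut flat and caught, with its pad at full-image (263,231). The other box is still shut. I'll move over the empty box's pad.

```bash
python3 -m crank '[[[0,-4.6,0,0,0,0.1,1],[0,-4.6,0,0,0,0,1],[0,-4.6,0,0,0,0,1],[0,-4.6,0,0,0,0,1],[0,-4.5,-2,0,0,0,1],[0,0,-4,0,0,0,1],[0,0,0,0,0,0,1],[0,0,0,0,0,0,1]]]'
python3 - <<'E'
from h import *
c=manip.read_camera("wrist"); cv2.imwrite("pics/w2.png",c["image"])
E
```

```text
time_s: 6.65
tcp_pos: [0.5191, -0.2694, 0.1104]
tool_rot: [[0.984, -0.177, 0.0], [-0.177, -0.984, 0.001], [0.0, -0.001, -1.0]]
force: [0.4, -0.2, 1.0]
gripper_width: -0.0001
finger_force: 0.0
```

View pics/w2.png

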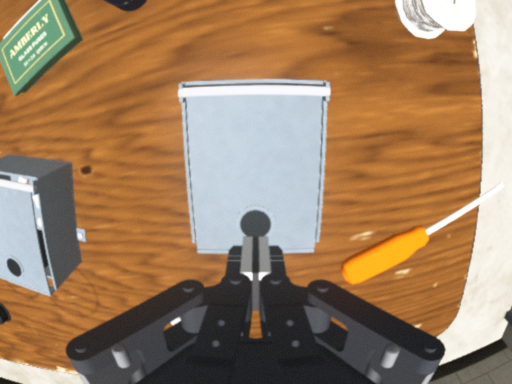

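The fingertips at (255,240) line up with the pad at (255,222), midway across the lid. I'll press.

```bash
python3 -m crank '[[[0,0,-1,0,0,0,1],[0,0,-1,0,0,0,1],[0,0,-0.8,0,0,0,1],[0,0,-0.4,0,0,0,1],[0,0,-0.4,0,0,0,1],[0,0,-0.3,0,0,0,1],[0,0,0,0,0,0,1]]]';  python3 -m crank '[[[0,0,-0.2,0,0,0,1],[0,0,0,0,0,0,1]]]'
```

```text
time_s: 7.58
tcp_pos: [0.5185, -0.2703, 0.0706]
tool_rot: [[0.984, -0.178, -0.0], [-0.178, -0.984, 0.0], [-0.0, -0.0, -1.0]]
force: [-2.1, 1.4, 3.1]
gripper_width: -0.0002
finger_force: 1.2
time_s: 7.82
tcp_pos: [0.5188, -0.2706, 0.0689]
tool_rot: [[0.984, -0.178, 0.0], [-0.178, -0.984, -0.0], [0.0, 0.0, -1.0]]
force: [-1.0, 0.0, 1.6]
gripper_width: 0.0001
finger_force: 1.2
```

```bash
python3 -m crank '[[[0,0,-0.15,0,0,0,1],[0,0,0,0,0,0,1]]]';  python3 -m crank '[[[0,0,-0.05,0,0,0,1],[0,0,0,0,0,0,1]]]'
```

```text
time_s: 8.07
tcp_pos: [0.5189, -0.2706, 0.0673]
tool_rot: [[0.984, -0.178, 0.001], [-0.178, -0.984, -0.0], [0.001, 0.0, -1.0]]
force: [-1.2, 0.2, 1.4]
gripper_width: -0.0
finger_force: 1.2
time_s: 8.32
tcp_pos: [0.5189, -0.2706, 0.0671]
tool_rot: [[0.984, -0.178, 0.001], [-0.178, -0.984, -0.0], [0.001, 0.0, -1.0]]
force: [-0.8, 1.4, 4.3]
gripper_width: 0.0002
finger_force: 2.2
```

```bash
python3 -m crank '[[[0,0,-0.1,0,0,0,1],[0,0,0,0,0,0,1]]]'
```

```text
time_s: 8.57
tcp_pos: [0.519, -0.2706, 0.0667]
tool_rot: [[0.984, -0.178, 0.0], [-0.178, -0.984, -0.001], [0.001, 0.001, -1.0]]
force: [-2.8, 2.1, 8.6]
gripper_width: -0.0002
finger_force: 5.1
```

At the stop with 8.6 N. I'll release upwards, then check.

```bash
python3 -m crank '[[[0,0,0.5,0,0,0,1],[0,0,1,0,0,0,1],[0,0,1.5,0,0,0,1],[0,0,2,0,0,0,1],[0,0,3,0,0,0,1],[0,0,4,0,0,0,1],[0,0,4,0,0,0,1],[0,0,4,0,0,0,1],[0,0,0,0,0,0,1],[0,0,0,0,0,0,1],[0,0,0,0,0,0,1],[0,0,0,0,0,0,1]]]'
python3 - <<'E'
from h import *
c=manip.read_camera("side"); cv2.imwrite("pics/s3.png",cv2.resize(c["image"][140:270,190:310],None,fx=4,fy=4))
E
```

```text
time_s: 10.07
tcp_pos: [0.5181, -0.2703, 0.2648]
tool_rot: [[0.984, -0.178, -0.002], [-0.178, -0.984, 0.001], [-0.002, -0.001, -1.0]]
force: [-0.1, 0.0, 0.3]
gripper_width: 0.0004
finger_force: 0.0
```

View pics/s3.png

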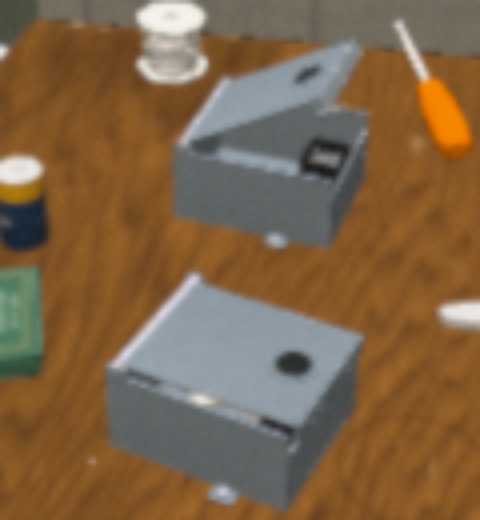

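The right-hand box's lid stands popped open, with its pad at about (267,159) in the full image. The filled box is shut, and the arm is clear of both.

```bash
python3 -c "
from rig import manip
print(manip.sign_off())"
```

```text
the job is handed in; nothing more can be done
None
```

I pressed the filled box's lid shut until it caught, then pressed the empty box's lid once so it popped open; the last picture shows both that way with the arm clear, and I handed the job in at about 10 s (no verdict was returned).

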